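Load the sample tray into the bench dryer and bolt it in

TASK

First draw the bolt at the dryer's mouth fully back to its open stop. Then stand the third tin upright in the empty half of the aluminium tray, push the tray with its three tins along the table into the dryer until it is fully home against the back, and last slide the bolt fully across behind it. Slide the tray, do not lift it, keep the tins standing, and leave everything else on the table where it is.

Things in the scene. Friction and masses are not known exactly. Their poses are not given: they have to be found in the camera images.
- dryer: Low white bench dryer fixed to the table, 220 deep, 261 wide, 110 high, mouth facing the robot. x points into it, y to its left, z = 0 is the table. ORIGIN: where the tray's origin lies when the tray is fully home, at the middle of the housing's front face. The back stop is at x = 65, so a tray that is home stays uncovered over its near 65 mm. Opening under the roof 75 high.
- mouth (a point): Middle of the entry to the dryer's guide channel, on the table, at x = -118 in the dryer's frame. There is no floor: the tray slides on the table. Two steel rails 24 high guide it, inner faces at y = +-90 from x = -84 inwards; between x = -84 and -118 they flare outwards to about 204 apart.
- bolt (a joint): Slide of the steel bolt at the right (-y) side of the dryer's mouth, in m. 0 = fully open (drawn back to -y, clear of the channel), 0.055 = fully across (end stop; the bolt's tip then stands 50 mm into the channel close behind the tray's near wall). It stays where it is left; about 2 N moves it.
- bolt_knob (a point): Centre of the top of the bolt's black upright grip, 58 mm above the table. The grip is 24 (dryer x) by 16 (dryer y) and spans heights 28 to 58; it lies at x = -75 in the dryer's frame, y from -150 (open) to -95 (across), and moves along the dryer's y. Below it are the bolt and its bed, up to 22 high.
- tray: Open aluminium tray lying on the table, 130 (x, into the dryer) by 170 (y) with a flat floor 4 thick and walls 5 thick, 26 high overall; a lower wall (18 high) along x at y = 0 halves it. Origin: centre of the underside; the -y half holds two tins, the +y half (inside 120 by 78) is empty. About 0.3 kg.
- tin_a: Plain metal tin with a lid, standing in the -y half of the tray: diameter 44, lid 46 (upper 14 mm), 50 high. Origin: centre of its underside, z along its axis.
- tin_b: A second tin of the same kind in the -y half of the tray.
- tin_loose: The third tin, same kind (diameter 44, lid 46, height 50, about 0.08 kg), standing upright on the table to the left of the dryer's mouth. Origin: centre of its underside. A taller amber jar stands near it; do not take that.
- jar: Bystander: amber glass jar with steel lid, diameter 58, 100 high, near the third tin. Origin: centre of the underside.
- core: Bystander: cardboard ring, diameter 60, 45 high, beside the dryer's right wall. Origin: centre of the underside.
- mug: Bystander: white mug, diameter 76, 85 high, on the left of the table. Origin: centre of the underside.
- scissors: Bystander: scissors lying flat on the right of the table, 180 long. Origin near the pivot.
- cap0: Bystander: white bottle cap, diameter 30, 14 high, on the left of the table.
- cap1: Bystander: grey bottle cap, diameter 30, 14 high, on the right of the table.
Things that resemble listed ones, but are neither listed nor needed, are in the scene too. Leave any black or red look-alike of the tin_b alone. Of the things shaped like the tray, the aluminium one is meant.

How it is judged:
By the outcome, as a careful person would: the job done as asked, in the order asked, and still so for the second after the job is handed in, with the robot touching nothing.
It also fails if it takes over 72 s, if anything falls off the work surface, if the arm or the gripper's body presses on something with over 40 N, if the wrist force passes 120 N, or if a joint passes its speed limit or range.

ROBOT

A 6-joint arm with a two-finger parallel gripper is mounted at the origin on the work surface. World frame = base frame: x ahead of the robot, y to its left, z up, the work surface at z = 0. Lengths are in mm, angles in rad, forces in N, time in s.
With the tool pointing down it reaches from about 350 to 975 mm from the base axis. Payload 7.1 kg.
Tool frame: the origin (TCP) lies midway between the tips of the shut fingers; the grasp point (between the pads) lies 19 mm behind it; z points along the fingers, y is the line along which they close (so a half turn about z gives the same grasp; the last joint's range is limited). The gripper opens to 88 mm and grips with 3 to 60 N. Pads are 20 mm wide; open, the fingers measure 115 mm over their backs; the gripper's body (75 mm by 178 mm) begins 61 mm behind the grasp point.
Start: joints at [-1.312, 0.423, 1.63, -0, 1.089, -0.019], TCP at [171.419, -601.016, 199.275] pointing down, gripper open.
Joint ranges: [-3, 3], [-0.9, 2.11], [0.09, 2.58], [-1.31, 4.45], [0.11, 2.69], [-2.54, 2.54]. Speed limits (rad/s): [2.39, 2.39, 3.01, 3.14, 3.14, 3.14].

INTERFACE

Orientations are given as a rotation vector (axis times angle).
In Python, from workcell import ctrl gives the robot as it stands.
- The arm moves only by the shell command python3 -m pendant 'ROWS'. ROWS is a JSON object of lists of equal length, an entry for each row: "grip": the opening, from -1 (shut) to 1 (fully open); "linear": the shift along the tool's x, y, z in mm, a list of three; "angular": the turn, a rotation vector about the tool's x, y, z in rad, a list of three. In form: {"grip": [grip, ...], "linear": [[tx, ty, tz], ...], "angular": [[ax, ay, az], ...]}. A call has 1 to 12 rows; each row shifts and turns the commanded pose from where the row before left it, along the tool's axes as they then stand; what a row does not reach is not made up. A row lasts 1/12 s, in which the tool goes at most 41.7 mm and 7.16 degrees, less where a joint would pass 70% of its speed; a pose out of reach is approached as far as the arm can. A call with a gripper value outside its range is refused whole. The fingers move at their own pace and stop on an object; the grip force is fixed at half the most. Time passes only in rows, so rows that do not move let the fingers close. It gives the time, the measured TCP pose, the force, the opening and the grip force at its end, in the units of the state.
- ctrl.get_obs(): the state, without advancing time (a new reading comes with each control period).
- ctrl.get_image(name): name is "scene" or "top"; returns the picture (420x560x3 uint8, red, green, blue); there is no depth.
- ctrl.camera_params(name): a dict with "vfov" (degrees; the focal length in pixels is half the picture's height over the tangent of half this angle, whatever the lens; pixels are square), "cx", "cy" (the principal point, pixels), "R" (3x3) and "t" (3): a world point X has camera coordinates R X + t. Camera axes: x right, y down, z forward; pixel columns grow to the right and rows downward; lengths in mm; the calibration is good to about 2 mm. A picture is of the moment at which its call begins. camera_params takes no time and is no camera call.
- ctrl.close_job(): hands the job in; it is judged then, once.
The state is a dict: "t": time; "qpos": joint angles; "qvel": joint speeds; "joint_torque": joint torques, N m; "ee_pos": TCP position; "orientation": TCP orientation; "ft_force": force on the tool from outside, world axes, zero at the start; "moment": the same for the moment, N m; "width": finger opening in mm; "grasp_force": force on a finger pad.
Only numpy, scipy, OpenCV 4.12 (cv2) and the standard library are available. Lean on these libraries where they do the work, as an engineer would, in place of code of your own. Each camera call takes 0.05 s, during which the arm holds its last target. There are 200 camera calls.

## Working session

There is one attempt and no reset: what is moved stays moved. The work goes in short steps, Python scripts to look and compute and a shell command to move; the robot and the scene stay as the last step left them, time stands still between calls to the robot, and variables do not carry over. Pictures are saved under pics/ and viewed, at most 10 in all, crops included, and the job is handed in when it is done.

```bash
mkdir -p pics; ls
python3 - <<'E'
from workcell import ctrl
import cv2
for n in("scene","top"):
    im=ctrl.get_image(n);cv2.imwrite(f"pics/{n}0.png",cv2.cvtColor(im,cv2.COLOR_RGB2BGR));print(n,ctrl.camera_params(n))
print(ctrl.get_obs())
E
```

```text
pics
scene {'vfov': 47.099006545184324, 'cx': 275.9895306781725, 'cy': 210.8507434560254, 'R': array([[ 0.0035635 ,  0.99996345,  0.00777181],
       [ 0.70830853,  0.00296214, -0.70589678],
       [-0.705894  ,  0.0080203 , -0.70827208]]), 't': array([ -17.6173182 , -310.48497715, 1599.37389927])}
top {'vfov': 49.46028477175057, 'cx': 287.44188820723576, 'cy': 208.3922988717991, 'R': array([[ 0.0044333 , -0.99979487, -0.01976293],
       [-0.99769103, -0.00308286, -0.0678462 ],
       [ 0.06777136,  0.02001808, -0.99750003]]), 't': array([  23.82390826,  518.29599315, 1296.8810748 ])}
{'t': 0.1, 'qpos': array([-1.31198796e+00,  4.23749649e-01,  1.63060175e+00, -3.01905067e-06,
        1.08856558e+00, -1.89698474e-02]), 'qvel': array([-0.00122964, -0.00305237, -0.00246834, -0.00049283,  0.00041883,
       -0.00026315]), 'joint_torque': array([ 2.12037362e-04, -5.45612383e+01, -2.74325448e+01,  6.45276485e-02,
        1.87561742e-02, -2.46568897e-05]), 'ee_pos': array([ 171.29660923, -600.52868768,  198.59330823]), 'orientation': array([-3.11003823e+00, -4.34751716e-01,  2.52927320e-04]), 'ft_force': array([0.02665754, 0.47351411, 0.75947359]), 'moment': array([-0.00381242, -0.02986009, -0.02735254]), 'grasp_force': 0.0, 'width': 87.64929549917686}
```

View pics/scene0.png

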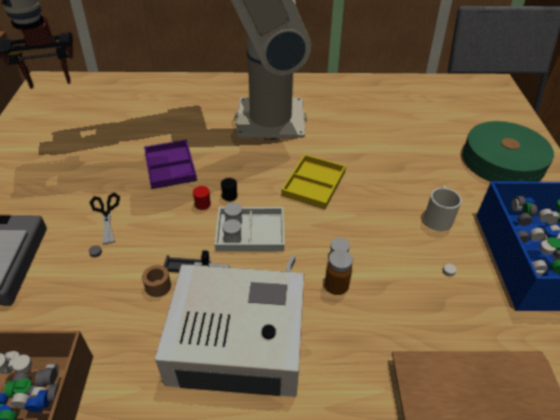

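View pics/top0.png

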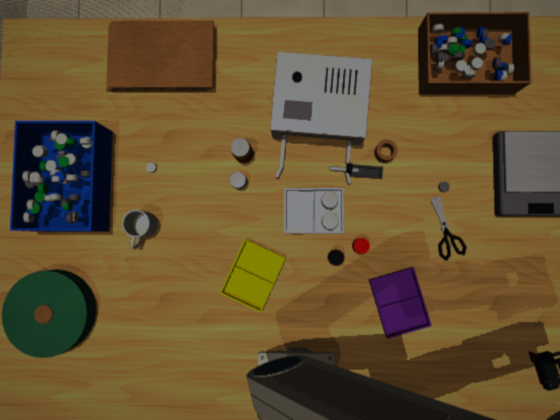

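The top view shows the dryer front at about row 135, the tray at (314,211), the loose tin at (238,180), the jar at (241,148) and the bolt near (350,170). I'll enlarge that area.

```bash
cat > h.py <<'E'
import numpy as np,cv2
from workcell import ctrl
def ray(n,u,v,z):
    p=ctrl.camera_params(n);f=210/np.tan(np.radians(p['vfov']/2))
    d=p['R'].T@np.array([(u-p['cx'])/f,(v-p['cy'])/f,1]);c=-p['R'].T@p['t']
    return (c+d*(z-c[2])/d[2])
def proj(n,X):
    p=ctrl.camera_params(n);f=210/np.tan(np.radians(p['vfov']/2));c=p['R']@np.array(X,float)+p['t']
    return np.array([f*c[0]/c[2]+p['cx'],f*c[1]/c[2]+p['cy']])
def crop(n,x,y,w,h,name,s=5,pts=()):
    im=cv2.cvtColor(ctrl.get_image(n),cv2.COLOR_RGB2BGR)[y:y+h,x:x+w]
    im=cv2.resize(im,None,fx=s,fy=s,interpolation=cv2.INTER_CUBIC)
    im=np.clip((im/255.)**.7*255,0,255).astype('uint8')
    for X in pts:
        u=proj(n,X); cv2.drawMarker(im,tuple(int(a) for a in ((u-[x,y]+.5)*s)),(0,0,255),0,12,1)
    cv2.imwrite(f'pics/{name}.png',im)
E
python3 - <<'E'
from h import *
crop("top",225,120,160,120,"c1")
crop("scene",150,180,220,130,"c2",3.6)
E
```

```text
(no output)
```

View pics/c1.png

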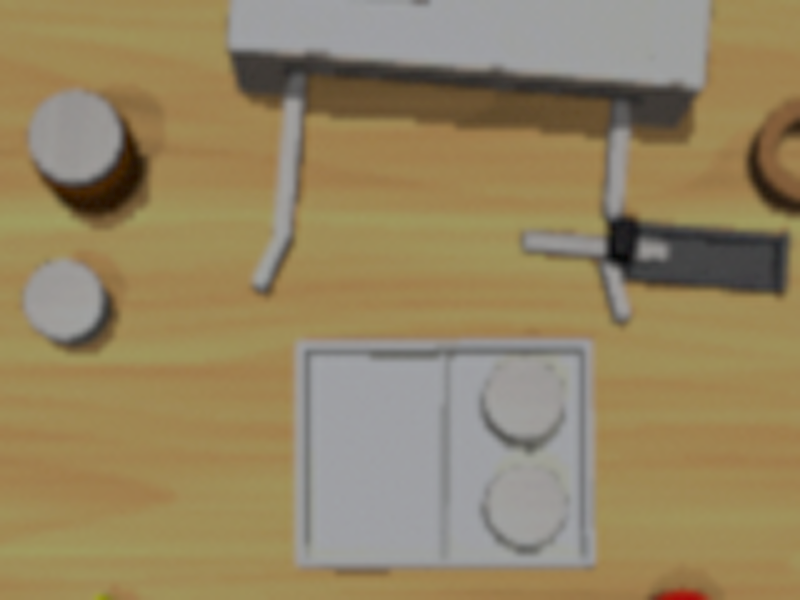

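View pics/c2.png

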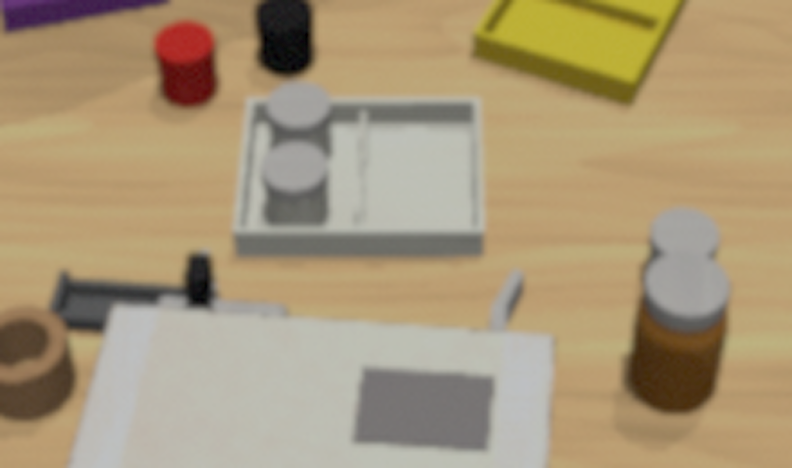

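Run:
```python
from h import *
np.set_printoptions(precision=1,suppress=True)
g=lambda X,Y,z:ray("top",(X+.5)/5-.5+225,(Y+.5)/5-.5+120,z)[:2]
g2=lambda X,Y,z:ray("scene",(X+.5)/3.6-.5+150,(Y+.5)/3.6-.5+180,z)[:2]
p=ctrl.camera_params("top");print("cam",-p['R'].T@p['t'])
c=[g(*q,26) for q in((297,341),(593,341),(595,566),(298,566))]
print("tray",np.array(c),np.mean(c,0),[np.linalg.norm(c[i]-c[i-1]) for i in range(4)])
c=[g2(*q,26) for q in((247,98),(481,98),(484,235),(236,235))]
print("tray s",np.array(c),np.mean(c,0))
print("tin",g(65,300,50),g2(683,238,50),"jar",g(77,137,100),g2(687,288,100))
print("tins",g(523,400,50),g(525,503,50),g2(298,107,50),g2(296,167,50))
print("knob",g(622,235,58),g2(199,260,58))
l,r=g(230,50,110),g(706,88,110);d=l-r;print("roof",l,r,np.linalg.norm(d),"mid",(l+r)/2,"yaw",np.degrees(np.arctan2(-d[0],d[1])))
for n,a,b,e in(("L",(305,78),(291,235),(270,291)),("R",(611,105),(604,215),(614,320))):
    a,b,e=[g(*q,24) for q in(a,b,e)];print(n,a,b,e)
```

```text
cam [ 429.1   -0.5 1329.3]
tray [[ 577.    35.8]
 [ 577.3 -134. ]
 [ 448.5 -134.7]
 [ 447.8   34.6]] [512.6 -49.6] [np.float64(129.19865701967154), np.float64(169.81231223326608), np.float64(128.86436902862363), np.float64(169.24411653415487)]
tray s [[ 450.1 -135.4]
 [ 449.3   34.9]
 [ 581.    35. ]
 [ 581.5 -132.2]] [515.5 -49.4]
tin [597.3 166.6] [604.  164.9] jar [680.4 154.6] [686.8 154.3]
tins [541.2 -92.2] [483.2 -93.2] [483.2 -95. ] [541.1 -92.9]
knob [ 633.5 -147.2] [ 630.4 -149.1]
roof [726.2  70.6] [ 705.3 -186.9] 258.312441724636 mid [715.7 -58.1] yaw -4.643764928727715
L [730.7  31.9] [638.7  39.6] [606.1  51.5]
R [ 714.8 -145.2] [ 650.6 -140.9] [ 589.7 -146.3]
```

Dryer origin is about (716,-56) with yaw about -4.7°. The knob comes out at dryer x = -75, y = -97, so the bolt is across. The tray is at (513,-50), yaw 0, and the loose tin at about (600,166). The sizes match the given ones. First I turn and travel towards the knob.

```bash
cat >> h.py <<'E'
from scipy.spatial.transform import Rotation as Ro
YAW=np.radians(-4.7); O=np.array([716.,-56.2])
def D(x,y): c,s=np.cos(YAW),np.sin(YAW); return O+[c*x-s*y,s*x+c*y]
def need(x,y,z,yaw=YAW):
    o=ctrl.get_obs();R=Ro.from_rotvec(o['orientation']).as_matrix()
    cy=np.arctan2(R[1,0],R[0,0]); T=np.array([[np.cos(yaw),np.sin(yaw),0],[np.sin(yaw),-np.cos(yaw),0],[0,0,-1]])
    print('pos',o['ee_pos'].round(1),'yaw',round(np.degrees(cy),2),'turn rv',Ro.from_matrix(R.T@T).as_rotvec().round(3),'lin now',(R.T@(np.array([x,y,z])-o['ee_pos'])).round(1),'lin after turn',(T.T@(np.array([x,y,z])-o['ee_pos'])).round(1),'F',o['ft_force'].round(1),'w',round(o['width'],1),'g',round(o['grasp_force'],1),'t',round(o['t'],2))
E
python3 -m pendant '{"grip":[0,0,0,0,0,0,0,0,0,0,0,0],"linear":[[0,0,0],[0,0,0],[0,0,0],[25,-29,0],[25,-29,0],[25,-29,0],[25,-29,0],[25,-29,0],[25,-29,0],[25,-29,0],[25,-29,0],[25,-29,0]],"angular":[[0,0,0.12],[0,0,0.12],[0,0,0.12],[0,0,0],[0,0,0],[0,0,0],[0,0,0],[0,0,0],[0,0,0],[0,0,0],[0,0,0],[0,0,0]]}'
python3 -c "
from h import *
need(632.5,-147.5,80)"
```

```text
t: 1.2
ee_pos: [418.1, -357.8, 199.3]
orientation: [-3.139, 0.129, 0.0]
ft_force: [0.1, -0.7, -1.1]
width: 43.8
grasp_force: 0.0
pos [ 418.1 -357.8  199.3] yaw -4.71 turn rv [-0.  0. -0.] lin now [ 196.4 -227.2  119.3] lin after turn [ 196.5 -227.1  119.3] F [ 0.1 -0.7 -1.1] w 43.8 g 0.0 t 1.2
```

```bash
python3 -m pendant '{"grip":[0,0,0,0,0,0,0,0,0,0,0],"linear":[[24.5,-28.4,10],[24.5,-28.4,10],[24.5,-28.4,10],[24.5,-28.4,10],[24.5,-28.4,10],[24.5,-28.4,10],[24.5,-28.4,10],[24.5,-28.4,10],[0,0,20],[0,0,19],[0,0,0]],"angular":[[0,0,0],[0,0,0],[0,0,0],[0,0,0],[0,0,0],[0,0,0],[0,0,0],[0,0,0],[0,0,0],[0,0,0],[0,0,0]]}'
python3 -c "
from h import *
need(632.5,-147.5,38)
crop('top',315,120,80,60,'c3',8)
crop('scene',150,220,100,75,'c3s',8)
a=cv2.imread('pics/c3.png');b=cv2.imread('pics/c3s.png')
cv2.imwrite('pics/c3.png',np.vstack([cv2.resize(a,(400,300)),cv2.resize(b,(400,300))]))"
```

```text
t: 2.12
ee_pos: [628.7, -147.4, 76.3]
orientation: [-3.138, 0.127, 0.01]
ft_force: [-1.7, 0.4, -1.2]
width: 44.0
grasp_force: 0.0
pos [ 628.7 -147.4   76.3] yaw -4.62 turn rv [-0.001  0.007  0.001] lin now [ 4.1 -0.2 38.2] lin after turn [ 3.8 -0.3 38.3] F [-1.7  0.4 -1.2] w 44.0 g 0.0 t 2.12
```

View pics/c3.png

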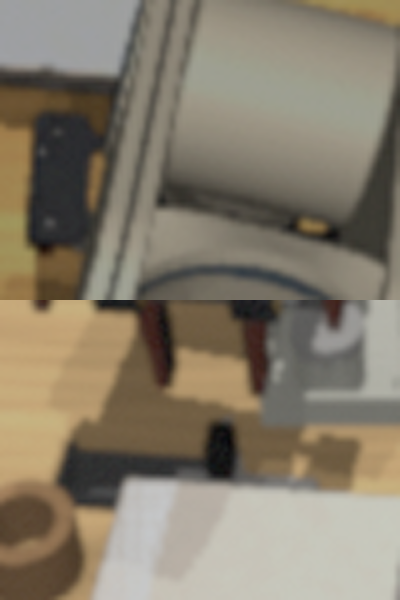

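The fingers straddle the knob in y (scene crop: fingers at columns 160 and 260, knob at 222). I descend and close.

```bash
python3 -m pendant '{"grip":[0,0,0,-1,-1,-1,-1],"linear":[[4,-2,13],[0,0,13],[0,0,12],[0,0,0],[0,0,0],[0,0,0],[0,0,0]],"angular":[[0,0,0],[0,0,0],[0,0,0],[0,0,0],[0,0,0],[0,0,0],[0,0,0]]}'
python3 -c "
from h import *
need(*D(-75,-150),38)"
```

```text
t: 2.8
ee_pos: [635.6, -147.6, 42.7]
orientation: [3.139, -0.129, 0.001]
ft_force: [0.3, -0.7, 0.3]
width: 20.9
grasp_force: 0.0
pos [ 635.6 -147.6   42.7] yaw -4.72 turn rv [ 0.    -0.001 -0.   ] lin now [-2.3 52.3  4.8] lin after turn [-2.3 52.3  4.7] F [ 0.3 -0.7  0.3] w 20.9 g 0.0 t 2.8
```

```bash
python3 -m pendant '{"grip":[-1,-1,-1,-1,-1,-1,-1,-1,-1,-1,-1],"linear":[[0,0,3],[0,0,0],[0,0,0],[0,8,0],[0,8,0],[0,8,0],[0,8,0],[0,8,0],[0,8,0],[0,4,0],[0,0,0]],"angular":[[0,0,0],[0,0,0],[0,0,0],[0,0,0],[0,0,0],[0,0,0],[0,0,0],[0,0,0],[0,0,0],[0,0,0],[0,0,0]]}'
python3 -c "
from h import *
need(*D(-75,-150),38)"
```

```text
t: 3.72
ee_pos: [630.8, -200.5, 39.3]
orientation: [3.139, -0.131, 0.0]
ft_force: [0.4, 0.1, -0.6]
width: 0.4
grasp_force: 0.0
pos [ 630.8 -200.5   39.3] yaw -4.79 turn rv [ 0.    -0.    -0.002] lin now [-1.9 -0.8  1.3] lin after turn [-1.9 -0.8  1.3] F [ 0.4  0.1 -0.6] w 0.4 g 0.0 t 3.72
```

```bash
python3 -c "
from h import *
crop('scene',140,200,120,90,'c4',6)"
```

```text
(no output)
```

View pics/c4.png

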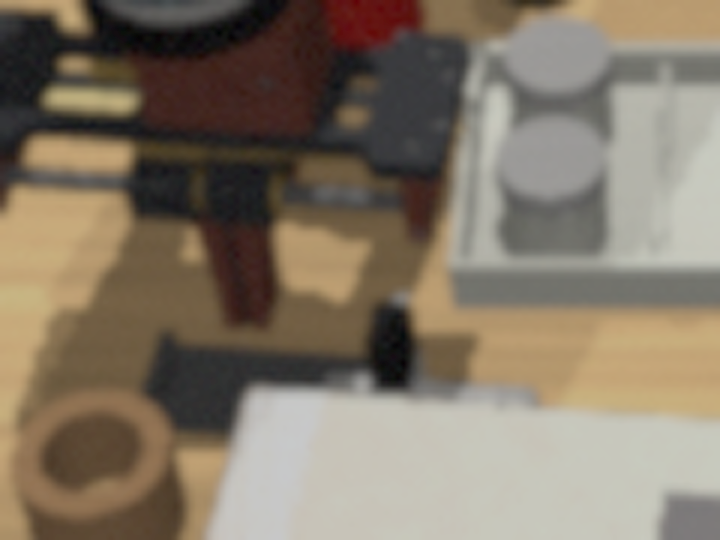

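```bash
python3 -c "
from h import *
o=ctrl.get_obs();print(o['ee_pos'],proj('scene',o['ee_pos']),'seen tip 181.2,253.4')
f=lambda X,Y,z:ray('scene',(X+.5)/6-.5+140,(Y+.5)/6-.5+200,z)
print(f(247,322,39),'tip');print('knob top',f(395,300,58),f(395,385,28))
for z in(26,):print('tray far right',f(453,268,z))
crop('top',290,120,100,75,'c5',8)"
```

```text
[ 630.82115281 -199.81548152   39.23761969] [183.93582216 257.13683959] seen tip 181.2,253.4
[ 618.87302032 -208.89375103   39.        ] tip
knob top [ 623.53543779 -148.6596497    58.        ] [ 641.34986508 -149.75906093   28.        ]
tray far right [ 579.40196589 -132.66346575   26.        ]
```

View pics/c5.png

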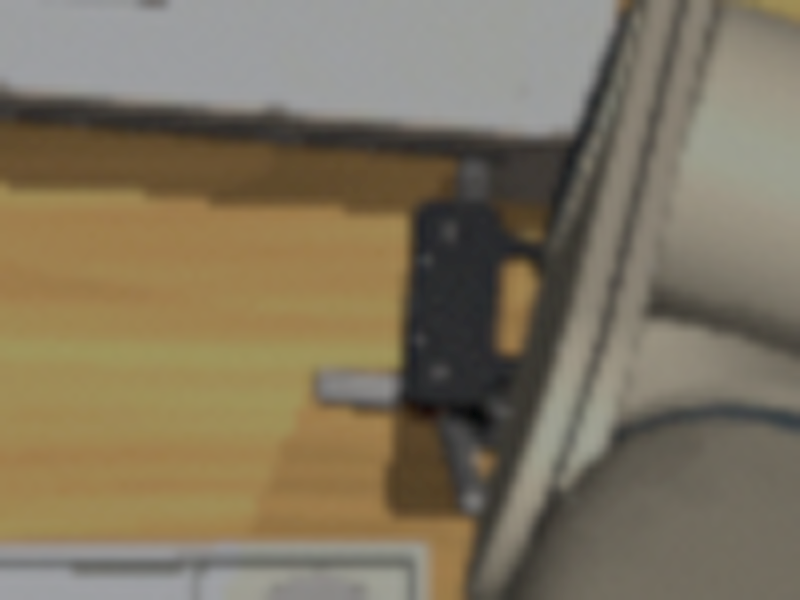

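The bolt did not move: the fingers shut to 0.4 mm beside the knob. The scene view shows the tip about 3 px from where the calibration projects the TCP. I'll check this numerically.

```bash
python3 -c "
from h import *
im=ctrl.get_image('scene').astype(int);im0=cv2.imread('pics/scene0.png')[:,:,::-1].astype(int)
print('R/G/B')
for v in range(240,264):print(v,' '.join('%d/%d/%d'%tuple(im[v,u]) for u in range(174,192,2)))
o=ctrl.get_obs();print(o['ee_pos'],o['qpos'],sorted(ctrl.camera_params('scene')))
"
```

```text
R/G/B
240 61/40/25 36/19/15 24/12/10 31/15/13 38/19/15 31/15/9 116/88/55 157/122/77 158/123/77
241 80/57/36 36/17/11 26/13/13 32/18/14 36/15/12 31/12/8 104/79/49 154/120/75 157/122/77
242 95/71/45 36/17/13 27/11/9 29/12/10 36/15/11 33/17/13 91/67/42 151/117/74 156/122/77
243 88/66/41 38/19/13 28/12/11 31/17/16 35/16/13 31/15/12 79/58/35 147/114/72 154/119/75
244 74/56/35 41/23/18 30/14/13 26/11/8 37/19/15 31/14/12 73/52/33 149/115/72 155/120/76
245 73/55/35 47/28/19 32/16/14 27/13/13 35/16/10 32/16/13 66/47/28 151/117/74 157/122/76
246 76/58/37 53/34/23 34/15/12 24/9/10 35/16/13 30/13/11 61/43/25 151/117/73 163/127/80
247 79/61/38 58/39/24 34/14/11 25/13/13 33/13/8 29/11/9 52/35/23 136/105/66 156/121/76
248 80/62/38 63/45/28 34/15/11 24/12/10 34/15/13 31/13/11 44/29/18 108/83/51 125/98/61
249 80/62/38 66/48/31 36/19/13 23/11/9 34/15/11 31/13/10 49/33/20 84/65/41 92/71/45
250 82/63/39 70/52/33 39/21/15 25/11/9 33/15/13 32/15/12 53/37/23 78/60/38 80/61/39
251 83/64/40 74/56/35 40/21/15 25/10/9 32/16/16 33/16/11 61/45/28 78/60/37 80/62/38
252 82/64/40 78/59/37 43/25/18 29/14/12 28/13/9 
[... 444 characters left out ...]
4/57/37 73/57/35
258 33/30/26 36/31/26 36/31/26 40/35/28 46/38/28 49/40/30 52/42/29 56/45/32 58/46/32
259 25/26/25 27/25/25 24/24/23 27/25/25 32/29/28 31/29/26 33/30/28 34/30/27 37/33/28
260 24/25/25 24/24/24 23/23/23 25/25/25 24/24/25 23/24/24 23/23/24 25/26/26 25/24/25
261 23/23/23 24/25/25 24/25/26 25/25/25 25/25/25 24/25/25 23/23/24 24/24/25 23/23/24
262 25/25/24 23/23/24 23/25/24 25/24/25 26/26/26 25/25/24 24/24/26 25/24/24 23/26/25
263 22/23/25 24/24/24 23/22/22 27/27/28 43/42/40 44/43/41 36/37/34 34/32/32 35/34/33
[ 630.90021701 -199.06120009   39.24223194] [-3.23670159e-01  6.73018194e-01  1.62555368e+00  1.28170234e-04
  8.43188757e-01  1.32929829e+00] ['R', 'cx', 'cy', 't', 'vfov']
```

```bash
python3 -c "
from h import *
np.set_printoptions(precision=1,suppress=True)
print('base plate rays',[ray('scene',*q,0)[:2] for q in((237,134),(305,134),(247,101),(302,101))],'origin px',proj('scene',[0,0,0]),proj('top',[0,0,0]))
p=np.array([171.3,-600.5,198.6]);y=np.array([.274,-.962,0])
for z in(0,12):print('start tips',[proj('scene',p+s*46*y+[0,0,z]) for s in(1,-1)])
im=cv2.imread('pics/scene0.png')[50:95,10:90]
g=cv2.cvtColor(im,cv2.COLOR_BGR2GRAY);
im=cv2.resize(im,None,fx=8,fy=8,interpolation=2)
p2=cv2.imread('pics/top0.png')[330:400,230:350];p2=cv2.resize(p2,(640,373))
cv2.imwrite('pics/c6.png',np.clip(255*(np.vstack([im[:227],p2])/255.)**.6,0,255).astype('uint8'))
"
```

```text
base plate rays [array([  93.7, -106.7]), array([ 92.2, 109.7]), array([-98.2, -82.4]), array([-99.9, 108.2])] origin px [270.7 117.3] [295.8 390.6]
start tips [array([35.7, 93.5]), array([70.7, 88.8])]
start tips [array([34.2, 89.7]), array([69.5, 85. ])]
```

View pics/c6.png

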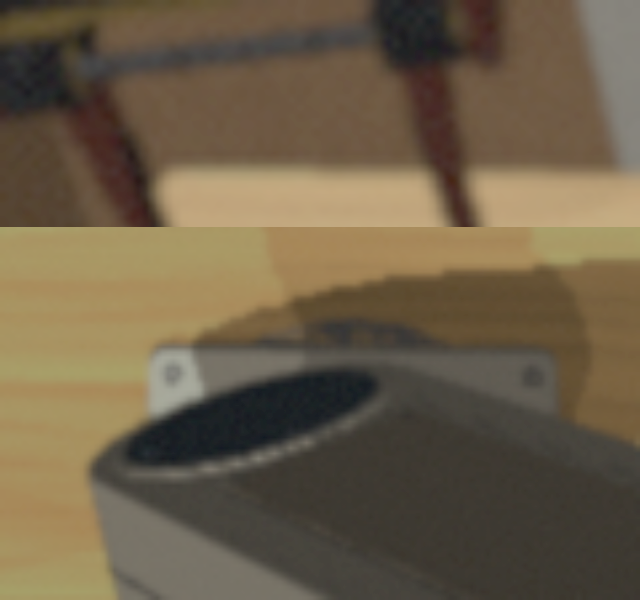

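The tip shows the same image offset at the start pose, about 5 px high, and the base agrees with the camera. So the tips probably sit about 18 mm higher than I assumed, and the fingers skimmed over the knob. I'll verify by touching clear table nearby with shut fingers.

```bash
python3 -m pendant '{"grip":[-1,-1,-1,-1,-1,-1,-1],"linear":[[-30,0,0],[-30,0,0],[0,0,10],[0,0,10],[0,0,10],[0,0,4],[0,0,0]],"angular":[[0,0,0],[0,0,0],[0,0,0],[0,0,0],[0,0,0],[0,0,0],[0,0,0]]}'
python3 -m pendant '{"grip":[-1,-1,-1],"linear":[[0,0,3],[0,0,2],[0,0,0]],"angular":[[0,0,0],[0,0,0],[0,0,0]]}'
```

```text
t: 4.45
ee_pos: [571.3, -193.9, 3.7]
orientation: [-3.138, 0.128, 0.002]
ft_force: [0.8, -0.4, -0.6]
width: 0.6
grasp_force: 0.0
t: 4.7
ee_pos: [571.4, -194.2, -0.0]
orientation: [-3.139, 0.129, 0.0]
ft_force: [0.4, 0.2, -1.0]
width: 0.1
grasp_force: 0.0
```

No contact at z = 0, so I continue down in small steps.

```bash
python3 -m pendant '{"grip":[-1,-1,-1,-1],"linear":[[0,0,3],[0,0,3],[0,0,2],[0,0,0]],"angular":[[0,0,0],[0,0,0],[0,0,0],[0,0,0]]}'
python3 -m pendant '{"grip":[-1,-1,-1],"linear":[[0,0,2],[0,0,2],[0,0,0]],"angular":[[0,0,0],[0,0,0],[0,0,0]]}'
```

```text
t: 5.03
ee_pos: [570.9, -194.2, -8.2]
orientation: [-3.139, 0.129, 0.001]
ft_force: [-0.3, 0.6, -0.7]
width: 0.6
grasp_force: 0.0
t: 5.28
ee_pos: [570.9, -194.2, -12.1]
orientation: [-3.139, 0.129, 0.001]
ft_force: [-0.1, -0.1, -0.1]
width: 0.3
grasp_force: 0.0
```

```bash
python3 -m pendant '{"grip":[-1,-1,-1],"linear":[[0,0,2],[0,0,2],[0,0,0]],"angular":[[0,0,0],[0,0,0],[0,0,0]]}'
python3 -m pendant '{"grip":[-1,-1,-1],"linear":[[0,0,1],[0,0,1],[0,0,0]],"angular":[[0,0,0],[0,0,0],[0,0,0]]}'
```

```text
t: 5.53
ee_pos: [571.0, -194.2, -16.1]
orientation: [-3.139, 0.129, 0.001]
ft_force: [0.1, 0.4, -0.7]
width: 0.4
grasp_force: 0.0
t: 5.78
ee_pos: [571.1, -194.3, -17.9]
orientation: [-3.139, 0.129, 0.0]
ft_force: [0.3, -0.1, 0.2]
width: 0.1
grasp_force: 0.0
```

```bash
python3 -m pendant '{"grip":[-1,-1,-1],"linear":[[0,0,1],[0,0,1],[0,0,0]],"angular":[[0,0,0],[0,0,0],[0,0,0]]}'
python3 -m pendant '{"grip":[-1,-1,-1],"linear":[[0,0,1],[0,0,1],[0,0,0]],"angular":[[0,0,0],[0,0,0],[0,0,0]]}'
python3 -c "
from h import *
im=ctrl.get_image('scene').astype(int);o=ctrl.get_obs();u,v=proj('scene',o['ee_pos']);print(o['ee_pos'],u,v,'z0:',proj('scene',[571,-194.2,0]))
for r in range(int(v)-22,int(v)+5):print(r,' '.join('%d/%d'%tuple(im[r,c,:2]) for c in range(170,198,2)))
"
```

```text
t: 6.03
ee_pos: [571.1, -194.2, -19.9]
orientation: [-3.139, 0.129, 0.0]
ft_force: [-0.6, 0.3, 0.6]
width: 0.6
grasp_force: 0.0
t: 6.28
ee_pos: [571.1, -194.2, -21.9]
orientation: [-3.139, 0.129, 0.0]
ft_force: [0.3, -0.1, -0.2]
width: 0.8
grasp_force: 0.0
[ 571.06925029 -194.21693088  -21.85201473] 192.39398781310487 254.19221656156395 z0: [191.38971356 248.51131887]
232 70/54 44/33 11/11 11/13 12/14 11/13 27/22 24/19 12/9 11/12 13/13 14/13 30/23 45/36
233 72/55 51/39 18/15 11/12 12/10 12/13 20/17 23/19 12/12 11/11 9/11 12/11 27/21 54/42
234 73/56 58/45 34/26 31/25 31/24 27/22 20/15 21/14 11/7 11/13 13/13 12/12 22/18 59/46
235 71/55 66/51 57/44 57/43 55/42 50/39 35/24 27/12 18/12 15/11 20/12 20/14 26/20 63/48
236 72/54 70/54 69/53 69/53 69/53 66/51 47/32 33/16 25/12 21/11 30/17 27/15 37/25 67/52
237 76/58 75/58 76/59 75/57 75/57 74/56 58/40 36/16 31/13 26/13 34/15 32/12 49/35 72/55
238 78/60 77/59 78/60 78/60 79/60 78/60 65/46 38/18 31/15 24/9 34/16 34/14 50/35 77/59
239 77/59 78/60 77/59 78/60 77/60 79/61 71/54 43/25 33/14 26/15 34/15 33/14 50/34 76/57
240 76/58 76/58 76/58 76/59 7
[... 963 characters left out ...]
 81/63 80/62 79/60 79/61 69/51 48/31 49/35 45/27 67/50 77/60
252 81/62 82/63 80/63 81/63 81/62 80/61 81/62 80/63 76/58 69/51 69/52 64/46 75/57 78/60
253 95/74 96/75 94/73 82/63 80/62 80/62 80/62 80/62 79/61 78/60 78/60 74/56 79/61 80/61
254 128/99 132/102 128/100 86/67 78/60 79/61 78/61 79/62 80/61 79/61 79/61 78/60 80/62 80/62
255 145/113 154/120 148/116 101/78 79/62 77/60 77/60 79/61 78/60 78/60 79/60 79/61 78/60 78/61
256 132/103 146/115 146/114 121/95 85/66 81/64 84/66 88/69 89/69 78/61 77/59 77/59 77/60 77/60
257 95/77 110/88 112/90 108/87 82/68 87/72 99/80 106/85 110/87 81/64 76/60 76/60 76/59 75/59
258 57/52 64/56 66/60 73/64 65/59 75/65 84/71 91/76 97/80 72/61 70/60 67/57 67/56 70/56
```

The tip now images at row 251 and column 190.5, which matches z ≈ 0 on the table. The z offset is therefore about +22 mm. I'll find contact precisely.

```bash
for i in 1 2 3; do python3 -m pendant '{"grip":[-1,-1],"linear":[[0,0,1],[0,0,0]],"angular":[[0,0,0],[0,0,0]]}' | grep -E "ee_pos|ft"; done
```

```text
ee_pos: [571.1, -194.2, -22.8]
ft_force: [-0.3, -0.2, 0.1]
ee_pos: [571.2, -194.3, -23.0]
ft_force: [-1.3, 0.2, 7.5]
ee_pos: [571.2, -194.3, -23.1]
ft_force: [-5.7, 1.9, 16.2]
```

```bash
sed -i 's/^def need(x,y,z,yaw=YAW):/def need(x,y,z,yaw=YAW): # z = tip height; ee_z = tip-23\n    z=z-23/' h.py
python3 -m pendant '{"grip":[0,0,0,0,0,0,0,0],"linear":[[0,0,-25],[0,0,-25],[0,0,-25],[19,-17.2,0],[19,-17.2,0],[19.3,-17.2,0],[0,0,0],[0,0,0]],"angular":[[0,0,0],[0,0,0],[0,0,0],[0,0,0],[0,0,0],[0,0,0],[0,0,0],[0,0,0]]}'
python3 -c "
from h import *
need(632.5,-147.5,36)"
```

```text
t: 7.5
ee_pos: [633.1, -146.7, 50.2]
orientation: [3.139, -0.126, 0.0]
ft_force: [-0.2, 0.0, -0.3]
width: 43.2
grasp_force: 0.0
pos [ 633.1 -146.7   50.2] yaw -4.6 turn rv [ 0.    -0.     0.002] lin now [-0.6  0.8 37.2] lin after turn [-0.6  0.8 37.2] F [-0.2  0.  -0.3] w 43.2 g 0.0 t 7.5
```

```bash
python3 -m pendant '{"grip":[0,0,0,-1,-1,-1,-1,-1,-1,-1],"linear":[[0,0,13],[0,0,12],[0,0,11],[0,0,0],[0,0,0],[0,0,0],[0,0,0],[0,0,0],[0,0,0],[0,0,0]],"angular":[[0,0,0],[0,0,0],[0,0,0],[0,0,0],[0,0,0],[0,0,0],[0,0,0],[0,0,0],[0,0,0],[0,0,0]]}'
```

```text
t: 8.33
ee_pos: [632.8, -147.9, 14.7]
orientation: [3.139, -0.129, 0.001]
ft_force: [-0.5, -1.9, -0.4]
width: 16.1
grasp_force: 30.0
```

Knob gripped, width 16.1. I draw it back.

```bash
python3 -m pendant '{"grip":[-1,-1,-1,-1,-1,-1,-1,-1,-1],"linear":[[0,8,0],[0,8,0],[0,8,0],[0,8,0],[0,8,0],[0,6,0],[0,4,0],[0,2,0],[0,0,0]],"angular":[[0,0,0],[0,0,0],[0,0,0],[0,0,0],[0,0,0],[0,0,0],[0,0,0],[0,0,0],[0,0,0]]}'
for i in 1 2 3; do python3 -m pendant '{"grip":[-1,-1],"linear":[[0,1.5,0],[0,0,0]],"angular":[[0,0,0],[0,0,0]]}' | grep -E "ee_pos|ft"; done
```

```text
t: 9.08
ee_pos: [628.4, -200.1, 14.7]
orientation: [-3.138, 0.13, -0.001]
ft_force: [-0.4, 2.8, 5.1]
width: 15.6
grasp_force: 30.0
ee_pos: [628.4, -200.1, 14.6]
ft_force: [0.1, 8.3, 6.7]
ee_pos: [628.4, -200.2, 14.7]
ft_force: [1.5, 15.0, 6.2]
ee_pos: [628.3, -200.2, 14.6]
ft_force: [1.9, 21.2, 8.2]
```

Bolt is at its stop with force rising; the knob at (628,-200) matches dryer (-75,-150). I release it and go to the loose tin with yaw 0.

```bash
python3 -m pendant '{"grip":[-1,0,0,0,0,0,0,0,0,0,0,0],"linear":[[0,-4.5,0],[0,0,0],[0,0,0],[0,0,0],[0,0,-15],[0,0,-40],[0,0,-40],[0,0,0],[-3,-36,0],[-3,-36,0],[-3,-36,0],[-3,-36,0]],"angular":[[0,0,0],[0,0,0],[0,0,0],[0,0,0],[0,0,0],[0,0,0],[0,0,0],[0,0,-0.082],[0,0,0],[0,0,0],[0,0,0],[0,0,0]]}'
python3 -m pendant '{"grip":[1,1,1,1,1,1,1,1],"linear":[[-3,-36,0],[-3,-36,0],[-3,-36,0],[-3,-36,0],[-3,-36,0],[-3,-36,0],[0,0,0],[0,0,0]],"angular":[[0,0,0],[0,0,0],[0,0,0],[0,0,0],[0,0,0],[0,0,0],[0,0,0],[0,0,0]]}'
python3 -c "
from h import *
need(598,166,27,0)"
```

```text
t: 10.58
ee_pos: [616.1, -54.8, 110.5]
orientation: [3.141, -0.003, 0.002]
ft_force: [-0.7, 0.9, 0.7]
width: 44.1
grasp_force: 0.0
t: 11.25
ee_pos: [598.3, 162.0, 110.1]
orientation: [3.142, 0.005, 0.001]
ft_force: [0.1, -0.8, 0.8]
width: 87.2
grasp_force: 0.0
pos [598.3 162.  110.1] yaw 0.17 turn rv [ 0.    -0.001  0.003] lin now [ -0.4  -4.  106.1] lin after turn [ -0.3  -4.  106.1] F [ 0.1 -0.8  0.8] w 87.2 g 0.0 t 11.25
```

```bash
python3 -m pendant '{"grip":[1,1,1,1,1,1,-1,-1,-1,-1,-1,-1],"linear":[[0,-4,25],[0,0,30],[0,0,26],[0,0,15],[0,0,10],[0,0,0],[0,0,0],[0,0,0],[0,0,0],[0,0,0],[0,0,0],[0,0,0]],"angular":[[0,0,0],[0,0,0],[0,0,0],[0,0,0],[0,0,0],[0,0,0],[0,0,0],[0,0,0],[0,0,0],[0,0,0],[0,0,0],[0,0,0]]}'
python3 -m pendant '{"grip":[-1,-1,-1],"linear":[[0,0,0],[0,0,0],[0,0,0]],"angular":[[0,0,0],[0,0,0],[0,0,0]]}'
```

```text
t: 12.25
ee_pos: [598.7, 164.8, 3.9]
orientation: [-3.141, 0.0, -0.001]
ft_force: [-0.7, 2.1, 0.8]
width: 51.2
grasp_force: 0.7
t: 12.5
ee_pos: [598.6, 164.9, 3.7]
orientation: [-3.141, 0.0, -0.001]
ft_force: [-1.2, 1.3, 4.5]
width: 45.4
grasp_force: 30.0
```

```bash
python3 -m pendant '{"grip":[-1,-1,-1,-1,-1,-1,-1,-1,-1,-1,-1,-1],"linear":[[0,0,-15],[0,0,-25],[0,0,-20],[-7,18,0],[-11,28,0],[-11,28,0],[-11,28,0],[-11,28,0],[-11,28,0],[-6.6,13.4,0],[0,0,0],[0,0,0]],"angular":[[0,0,0],[0,0,0],[0,0,0],[0,0,0],[0,0,0],[0,0,0],[0,0,0],[0,0,0],[0,0,0],[0,0,0],[0,0,0],[0,0,0]]}'
python3 -c "
from h import *
need(530,-6.5,32,0)
crop('scene',200,170,120,90,'c7',6)"
```

```text
t: 13.5
ee_pos: [529.4, -7.3, 63.2]
orientation: [-3.142, 0.003, 0.001]
ft_force: [-0.3, -0.2, -0.9]
width: 45.5
grasp_force: 30.0
pos [529.4  -7.3  63.2] yaw -0.12 turn rv [-0.     0.    -0.002] lin now [ 0.6 -0.8 54.2] lin after turn [ 0.6 -0.8 54.2] F [-0.3 -0.2 -0.9] w 45.5 g 30.0 t 13.5
```

View pics/c7.png

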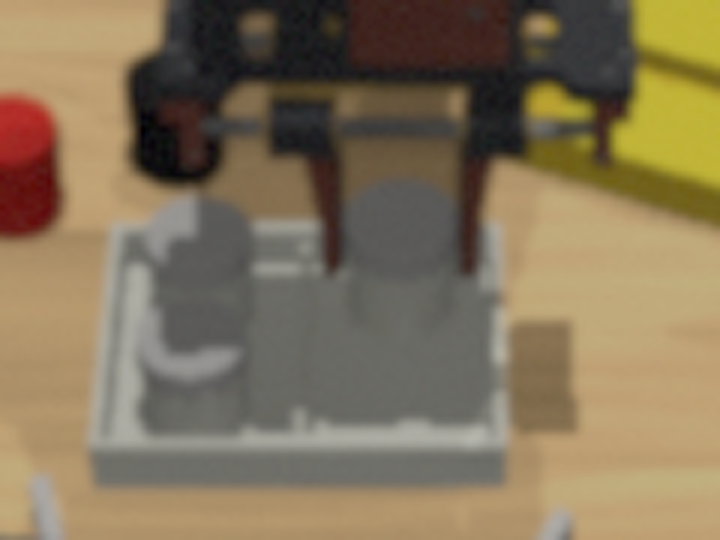

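The tin hangs upright over the empty half (lid at (400,225) in the crop). I lower it.

```bash
python3 -m pendant '{"grip":[-1,-1,-1,-1,-1,-1,-1,-1,-1],"linear":[[0,0,12],[0,0,18],[0,0,12],[0,0,6],[0,0,4],[0,0,2],[0,0,1],[0,0,0],[0,0,0]],"angular":[[0,0,0],[0,0,0],[0,0,0],[0,0,0],[0,0,0],[0,0,0],[0,0,0],[0,0,0],[0,0,0]]}'
```

```text
t: 14.3
ee_pos: [530.1, -6.7, 8.7]
orientation: [3.142, -0.0, 0.001]
ft_force: [0.1, 0.9, 0.2]
width: 45.1
grasp_force: 30.0
```

```bash
python3 -m pendant '{"grip":[-1,0.4,0.4,0.4,0.4,0.4,0.4,0.4,0.4,0.4,0.4,0.4],"linear":[[0,0,1],[0,0,0],[0,0,0],[0,0,0],[0,0,0],[0,0,-10],[0,0,-20],[0,0,-30],[-20,5,-15],[-20,6,0],[-20,6,0],[-19.6,6,0]],"angular":[[0,0,0],[0,0,0],[0,0,0],[0,0,0],[0,0,0],[0,0,0],[0,0,0],[0,0,0],[0,0,-0.12],[0,0,0],[0,0,0],[0,0,0]]}'
python3 -m pendant '{"grip":[-0.4,-0.4,-0.4,-0.4,-0.4,-0.4,-0.4,-0.4,-0.4,-0.4,-0.4,-0.4],"linear":[[0,0,0],[0,0,0],[0,0,0],[0,0,0],[0,0,0],[0,0,0],[0,0,0],[0,0,0],[0,0,0],[0,0,0],[0,0,0],[0,0,0]],"angular":[[0,0,-0.12],[0,0,-0.12],[0,0,-0.12],[0,0,-0.12],[0,0,-0.12],[0,0,-0.12],[0,0,-0.12],[0,0,-0.12],[0,0,-0.12],[0,0,-0.12],[0,0,-0.12],[0,0,-0.12]]}'
python3 -c "
from h import *
need(450.5,-30,12,np.pi/2)
np.set_printoptions(precision=1,suppress=True)
im=cv2.cvtColor(ctrl.get_image('scene'),cv2.COLOR_RGB2BGR);cv2.imwrite('pics/s_after.png',im)
"
```

```text
t: 15.3
ee_pos: [452.2, -36.9, 83.4]
orientation: [3.136, 0.189, 0.002]
ft_force: [0.1, 0.2, -0.6]
width: 61.4
grasp_force: 0.0
t: 16.3
ee_pos: [452.8, -36.8, 83.0]
orientation: [2.227, 2.215, 0.001]
ft_force: [-0.2, 0.7, -0.6]
width: 26.1
grasp_force: 0.0
pos [452.8 -36.8  83. ] yaw 89.71 turn rv [ 0.001  0.    -0.005] lin now [ 6.8 -2.4 94. ] lin after turn [ 6.8 -2.3 94. ] F [-0.2  0.7 -0.6] w 26.1 g 0.0 t 16.3
```

```bash
python3 -m pendant '{"grip":[-0.4,-0.4,-0.4,-0.4,-0.4,-0.4,-1,-1,-1,-1,-1,-1],"linear":[[7,-2.3,25],[0,0,30],[0,0,20],[0,0,12],[0,0,7],[0,0,0],[0,0,0],[0,0,0],[0,0,0],[0,0,0],[0,0,0],[0,0,0]],"angular":[[0,0,-0.005],[0,0,0],[0,0,0],[0,0,0],[0,0,0],[0,0,0],[0,0,0],[0,0,0],[0,0,0],[0,0,0],[0,0,0],[0,0,0]]}'
python3 -c "
from h import *
need(*D(-180,20),12,YAW+np.pi/2)"
```

```text
t: 17.35
ee_pos: [450.9, -29.8, -10.9]
orientation: [2.227, 2.215, 0.001]
ft_force: [-1.0, -0.3, 7.3]
width: 4.5
grasp_force: 30.0
pos [450.9 -29.8 -10.9] yaw 89.69 turn rv [0.001 0.    0.077] lin now [ 8.7 87.3  0.2] lin after turn [15.4 86.4  0.1] F [-1.  -0.3  7.3] w 4.5 g 30.0 t 17.35
```

```bash
python3 -m pendant '{"grip":[-1,-1,-1,-1,-1,-1,-1,-1,-1],"linear":[[3,0,0],[4,0,0],[3,0,0],[2,0,0],[1,0,0],[1,0,0],[1,0,0],[0,0,0],[0,0,0]],"angular":[[0,0,0],[0,0,0.015],[0,0,0.02],[0,0,0.02],[0,0,0.015],[0,0,0.007],[0,0,0],[0,0,0],[0,0,0]]}'
python3 -c "
from h import *
need(*D(-200,19.7),12,YAW+np.pi/2)
crop('scene',195,170,120,100,'c8',6,[[*D(a,b),26] for a,b in((-200-2.5,19.7-19.7-85),(-200-2.5,85),(-202.5+130,85),(-202.5+130,-85))])"
```

```text
t: 18.1
ee_pos: [452.2, -15.2, -10.9]
orientation: [2.31, 2.125, 0.003]
ft_force: [0.7, -5.3, 6.5]
width: 4.8
grasp_force: 30.0
pos [452.2 -15.2 -10.9] yaw 85.22 turn rv [ 0.003  0.    -0.001] lin now [ 0.6 66.3  0.3] lin after turn [ 0.5 66.3  0.1] F [ 0.7 -5.3  6.5] w 4.8 g 30.0 t 18.1
```

Aligned with the dryer axis. I push in stages and watch the force.

```bash
python3 -m pendant '{"grip":[-1,-1,-1,-1,-1,-1,-1,-1,-1,-1,-1],"linear":[[0,4,0],[0,7,0],[0,8,0],[0,8,0],[0,8,0],[0,8,0],[0,8,0],[0,8,0],[0,5,0],[0,2,0],[0,0,0]],"angular":[[0,0,0],[0,0,0],[0,0,0],[0,0,0],[0,0,0],[0,0,0],[0,0,0],[0,0,0],[0,0,0],[0,0,0],[0,0,0]]}'
python3 -m pendant '{"grip":[-1,-1,-1,-1,-1,-1,-1],"linear":[[0,4,0],[0,6,0],[0,6,0],[0,6,0],[0,6,0],[0,3,0],[0,0,0]],"angular":[[0,0,0],[0,0,0],[0,0,0],[0,0,0],[0,0,0],[0,0,0],[0,0,0]]}'
python3 -c "
from h import *
need(*D(-97,19.7),12,YAW+np.pi/2)"
```

```text
t: 19.07
ee_pos: [517.5, -20.3, -11.8]
orientation: [2.311, 2.127, 0.001]
ft_force: [0.7, -0.9, -2.4]
width: 4.6
grasp_force: 30.0
t: 19.65
ee_pos: [548.4, -22.9, -11.7]
orientation: [2.311, 2.127, 0.001]
ft_force: [0.4, -1.0, -3.7]
width: 4.5
grasp_force: 30.0
pos [548.4 -22.9 -11.7] yaw 85.24 turn rv [ 0.001 -0.    -0.001] lin now [ 0.3 72.8 -0.7] lin after turn [ 0.2 72.8 -0.7] F [ 0.4 -1.  -3.7] w 4.5 g 30.0 t 19.65
```

```bash
python3 -m pendant '{"grip":[-1,-1,-1,-1,-1,-1,-1,-1],"linear":[[0,4,0.7],[0,6,0],[0,6,0],[0,6,0],[0,6,0],[0,5,0],[0,2,0],[0,0,0]],"angular":[[0,0,0],[0,0,0],[0,0,0],[0,0,0],[0,0,0],[0,0,0],[0,0,0],[0,0,0]]}'
python3 -m pendant '{"grip":[-1,-1,-1,-1,-1,-1,-1,-1],"linear":[[0,4,0],[0,6,0],[0,6,0],[0,6,0],[0,6,0],[0,5,0],[0,2,0],[0,0,0]],"angular":[[0,0,0],[0,0,0],[0,0,0],[0,0,0],[0,0,0],[0,0,0],[0,0,0],[0,0,0]]}'
python3 -c "
from h import *
need(*D(-97,19.7),12,YAW+np.pi/2)"
```

```text
t: 20.32
ee_pos: [579.0, -25.4, -12.1]
orientation: [-2.308, -2.123, 0.007]
ft_force: [-12.5, 1.4, 15.9]
width: 5.0
grasp_force: 30.0
t: 20.98
ee_pos: [614.3, -28.3, -12.1]
orientation: [-2.309, -2.124, 0.007]
ft_force: [-12.2, 1.0, 13.8]
width: 4.5
grasp_force: 30.0
pos [614.3 -28.3 -12.1] yaw 85.22 turn rv [-0.006 -0.    -0.001] lin now [ 0.3  6.6 -1.1] lin after turn [ 0.3  6.6 -1.1] F [-12.2   1.   13.8] w 4.5 g 30.0 t 20.98
```

```bash
python3 -m pendant '{"grip":[-0.4,-0.4,-0.4,-0.4,-0.4,-0.4,-0.4,-0.4,-0.4,-0.4,-0.4,-0.4],"linear":[[0,0,-1],[0,0,0],[0,0,0],[0,0,-10],[0,0,-30],[0,0,-40],[0,-10,0],[0,-10,0],[0,-10,0],[0,0,0],[0,0,0],[0,0,0]],"angular":[[0,0,0],[0,0,0],[0,0,0],[0,0,0],[0,0,0],[0,0,0],[0,0,0.12],[0,0,0.12],[0,0,0.12],[0,0,0.12],[0,0,0.12],[0,0,0.12]]}'
python3 -m pendant '{"grip":[1,1,1,1,1,1,1,1],"linear":[[0,0,0],[0,0,0],[0,0,0],[0,0,0],[0,0,0],[0,0,0],[0,0,0],[0,0,0]],"angular":[[0,0,0.12],[0,0,0.12],[0,0,0.12],[0,0,0.12],[0,0,0.12],[0,0,0.12],[0,0,0.12],[0,0,0]]}'
python3 -c "
from h import *
need(*D(-135,0),8)
im=cv2.cvtColor(ctrl.get_image('top'),cv2.COLOR_RGB2BGR);cv2.imwrite('pics/t2.png',im)"
```

```text
t: 21.98
ee_pos: [588.5, -22.5, 69.5]
orientation: [2.916, 1.168, 0.002]
ft_force: [-0.3, -0.3, -0.4]
width: 26.3
grasp_force: 0.0
t: 22.65
ee_pos: [588.6, -22.6, 69.3]
orientation: [3.139, -0.12, 0.002]
ft_force: [-0.1, -0.4, -0.2]
width: 76.0
grasp_force: 0.0
pos [588.6 -22.6  69.3] yaw -4.38 turn rv [-0.    -0.001  0.006] lin now [-5.5 23.  84.3] lin after turn [-5.2 23.  84.3] F [-0.1 -0.4 -0.2] w 76.0 g 0.0 t 22.65
```

```bash
python3 -m pendant '{"grip":[1,1,1,1,1,1,1],"linear":[[-5.5,23,0],[0,0,0],[0,0,30],[0,0,30],[0,0,16],[0,0,8],[0,0,0]],"angular":[[0,0,0.006],[0,0,0],[0,0,0],[0,0,0],[0,0,0],[0,0,0],[0,0,0]]}'
python3 -m pendant '{"grip":[1,1,1,1,1,1,1,1,1],"linear":[[4,0,0],[6,0,0],[6,0,0],[6,0,0],[6,0,0],[6,0,0],[4,0,0],[2,0,0],[0,0,0]],"angular":[[0,0,0],[0,0,0],[0,0,0],[0,0,0],[0,0,0],[0,0,0],[0,0,0],[0,0,0],[0,0,0]]}'
python3 -c "
from h import *
need(*D(-75,0),8)"
```

```text
t: 23.28
ee_pos: [579.8, -44.8, -17.0]
orientation: [-3.139, 0.12, 0.005]
ft_force: [0.5, 0.5, 0.1]
width: 87.8
grasp_force: 0.0
t: 24.03
ee_pos: [620.7, -48.2, -14.7]
orientation: [-3.139, 0.122, 0.002]
ft_force: [-4.9, -0.7, 4.2]
width: 87.6
grasp_force: 2.3
pos [620.7 -48.2 -14.7] yaw -4.47 turn rv [-0.     0.001  0.004] lin now [20.7  0.3  0.3] lin after turn [20.7  0.2  0.3] F [-4.9 -0.7  4.2] w 87.6 g 2.3 t 24.03
```

```bash
python3 -m pendant '{"grip":[1,1,1,1,1],"linear":[[4,0,0],[4,0,0],[4,0,0],[2,0,0],[0,0,0]],"angular":[[0,0,0],[0,0,0],[0,0,0],[0,0,0],[0,0,0]]}'
for i in 1 2 3; do python3 -m pendant '{"grip":[1,1,1],"linear":[[1.5,0,0],[1.5,0,0],[0,0,0]],"angular":[[0,0,0],[0,0,0],[0,0,0]]}' | grep -E "ee_pos|ft"; done
```

```text
t: 24.45
ee_pos: [635.0, -49.3, -14.9]
orientation: [-3.139, 0.123, 0.0]
ft_force: [-3.9, 1.4, 3.0]
width: 87.7
grasp_force: 2.0
ee_pos: [636.9, -49.4, -15.1]
ft_force: [-7.3, 0.6, 5.2]
ee_pos: [640.1, -49.7, -15.2]
ft_force: [-5.8, 0.2, 4.4]
ee_pos: [640.0, -49.7, -15.2]
ft_force: [-15.2, 1.4, 13.6]
```

```bash
for i in 1 2; do python3 -m pendant '{"grip":[1,1,1],"linear":[[1.5,0,0],[0.5,0,0],[0,0,0]],"angular":[[0,0,0],[0,0,0],[0,0,0]]}' | grep -E "ee_pos|ft"; done
python3 -m pendant '{"grip":[1,1,1,1,0.0,0,0,0],"linear":[[-8,0,0],[-20,0,0],[0,0,0],[0,0,-20],[0,0,-30],[0,0,-35],[0,0,0],[0,0,0]],"angular":[[0,0,0],[0,0,0],[0,0,0],[0,0,0],[0,0,0],[0,0,0],[0,0,0],[0,0,0]]}'
python3 -c "
from h import *
need(629,-200.2,37)
crop('scene',150,180,160,120,'c9',5)"
```

```text
ee_pos: [639.9, -49.7, -15.3]
ft_force: [-20.6, 0.8, 18.6]
ee_pos: [639.8, -49.7, -15.4]
ft_force: [-26.9, 2.0, 24.3]
t: 26.37
ee_pos: [623.3, -48.4, 72.4]
orientation: [3.139, -0.123, 0.011]
ft_force: [-0.0, 0.6, -0.1]
width: 64.4
grasp_force: 0.0
pos [623.3 -48.4  72.4] yaw -4.48 turn rv [ 0.    -0.007  0.004] lin now [ 17.2 150.8  58.5] lin after turn [ 18.2 150.8  58.4] F [-0.   0.6 -0.1] w 64.4 g 0.0 t 26.37
```

View pics/c9.png

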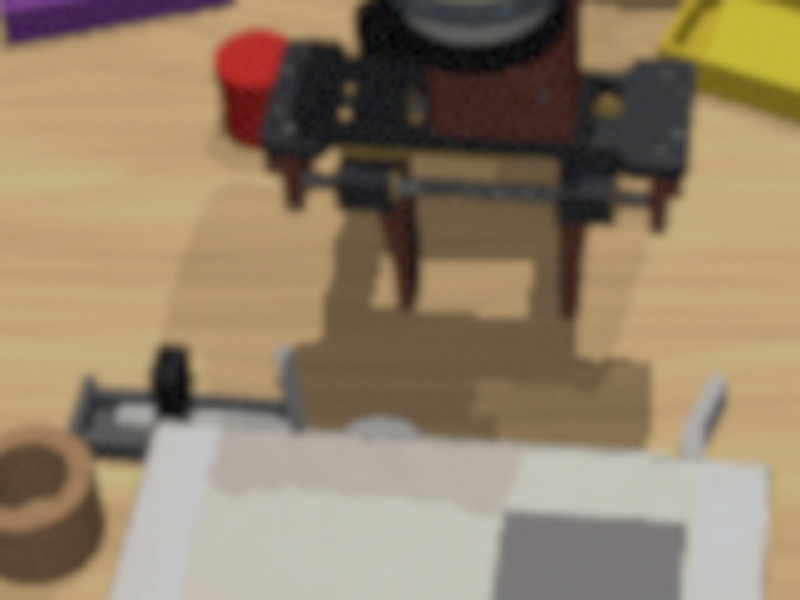

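The tray is in the dryer, one tin lid is just visible upright at (380,428), and the bolt is still open (knob at (172,380)). Force rose without motion, so the tray is home. Now the bolt.

```bash
python3 -m pendant '{"grip":[0,0,0,0,0,0,0,0,0,0,0,0],"linear":[[4,30,0],[4,30,0],[4,30,0],[4,30,0],[2,31,0],[0,0,0],[0,0,15],[0,0,18],[0,0,15],[0,0,10],[0,0,0],[0,0,0]],"angular":[[0,0,0],[0,0,0],[0,0,0],[0,0,0],[0,0,0],[0,0,0],[0,0,0],[0,0,0],[0,0,0],[0,0,0],[0,0,0],[0,0,0]]}'
python3 -m pendant '{"grip":[-1,-1,-1,-1,-1,-1,-1],"linear":[[0,0,0],[0,0,0],[0,0,0],[0,0,0],[0,0,0],[0,0,0],[0,0,0]],"angular":[[0,0,0],[0,0,0],[0,0,0],[0,0,0],[0,0,0],[0,0,0],[0,0,0]]}'
```

```text
t: 27.42
ee_pos: [625.4, -199.5, 10.5]
orientation: [-3.139, 0.122, 0.003]
ft_force: [0.3, 0.5, -0.4]
width: 43.9
grasp_force: 0.0
t: 28.0
ee_pos: [626.4, -199.9, 12.3]
orientation: [-3.139, 0.123, -0.002]
ft_force: [-1.0, 2.8, 5.3]
width: 15.7
grasp_force: 30.0
```

```bash
python3 -m pendant '{"grip":[-1,-1,-1,-1,-1,-1,-1,-1,-1,-1],"linear":[[0,-6,0],[0,-8,0],[0,-8,0],[0,-8,0],[0,-8,0],[0,-6,0],[0,-4,0],[0,-3,0],[0,-1,0],[0,0,0]],"angular":[[0,0,0],[0,0,0],[0,0,0],[0,0,0],[0,0,0],[0,0,0],[0,0,0],[0,0,0],[0,0,0],[0,0,0]]}'
for i in 1 2 3 4; do python3 -m pendant '{"grip":[-1,-1],"linear":[[0,-1.5,0],[0,0,0]],"angular":[[0,0,0],[0,0,0]]}' | grep -E "ee_pos|ft"; done
```

```text
t: 28.83
ee_pos: [630.8, -148.3, 12.3]
orientation: [3.139, -0.123, 0.003]
ft_force: [0.5, -0.4, 5.5]
width: 16.1
grasp_force: 30.0
ee_pos: [630.9, -147.1, 12.3]
ft_force: [0.2, -0.3, 4.5]
ee_pos: [631.0, -145.7, 12.3]
ft_force: [-0.9, -1.8, 4.7]
ee_pos: [631.1, -145.0, 12.3]
ft_force: [-1.5, -5.7, 4.2]
ee_pos: [631.1, -145.0, 12.3]
ft_force: [-1.7, -11.7, 4.0]
```

Travel was 55 mm with the stop reached. I release gently and retreat.

```bash
python3 -m pendant '{"grip":[-1,-0.3,-0.3,-0.3,-0.3,-0.3,-0.3,-0.3,-0.3,-0.3],"linear":[[0,1.8,0],[0,0,0],[0,0,0],[0,0,0],[0,0,-10],[0,0,-20],[0,0,-30],[0,0,-40],[-30,0,0],[-30,0,0]],"angular":[[0,0,0],[0,0,0],[0,0,0],[0,0,0],[0,0,0],[0,0,0],[0,0,0],[0,0,0],[0,0,0],[0,0,0]]}'
python3 -m pendant '{"grip":[0,0,0,0,0],"linear":[[-30,0,0],[-30,0,0],[-30,0,0],[0,0,0],[0,0,0]],"angular":[[0,0,0],[0,0,0],[0,0,0],[0,0,0],[0,0,0]]}'
python3 -c "
from h import *
a=ctrl.get_image('scene').astype(int);b=cv2.imread('pics/scene0.png')[:,:,::-1].astype(int)
def knob(i):
    m=i[244:262,185:225].max(2)<30; ys,xs=np.nonzero(m); return xs.mean()+185,ys.mean()+244,len(xs)
print(knob(a),knob(b),'expected knob px now',proj('scene',[*D(-75,-95),45]))
for n,(x,y) in dict(jar=(338,270),mug=(442,210),core=(156,281),cap0=(450,270),cap1=(95,251),sc=(107,220),red=(202,198),blk=(229,189)).items():
    print(n,np.abs(a-b)[y-14:y+14,x-14:x+14].mean().round(1))
print('lids visible (bright) row', [tuple(a[265,c]) for c in range(222,262,6)])
"
```

```text
t: 30.33
ee_pos: [573.0, -139.8, 114.9]
orientation: [3.138, -0.121, 0.011]
ft_force: [-1.3, 0.4, -0.1]
width: 30.6
grasp_force: 0.0
t: 30.75
ee_pos: [479.8, -132.1, 112.2]
orientation: [3.139, -0.123, 0.0]
ft_force: [0.1, -1.0, 0.2]
width: 43.5
grasp_force: 0.0
(np.float64(206.1578947368421), np.float64(257.0701754385965), 57) (np.float64(203.8448275862069), np.float64(257.1034482758621), 58) expected knob px now [207.21838256 256.49081918]
jar 5.1
mug 4.5
core 3.7
cap0 6.8
cap1 6.2
sc 6.0
red 27.4
blk 22.3
lids visible (bright) row [(np.int64(147), np.int64(144), np.int64(138)), (np.int64(145), np.int64(141), np.int64(137)), (np.int64(173), np.int64(145), np.int64(95)), (np.int64(175), np.int64(145), np.int64(91)), (np.int64(175), np.int64(144), np.int64(91)), (np.int64(176), np.int64(143), np.int64(90)), (np.int64(174), np.int64(141), np.int64(89))]
```

```bash
python3 -c "
from workcell import ctrl
print(ctrl.close_job())"
```

```text
the job is handed in; nothing more can be done
None
```

I handed the job in at about 31 s: bolt drawn fully open, third tin stood in the tray's empty half, tray slid home against the back stop (force rose with no further motion), and bolt then moved 55 mm fully across. Under the roof I could not see that all three tins still stand; my first grip on the bolt knob missed, moving nothing, because the fingertips sit 23 mm higher than the reported tool position, so later moves allowed for that.

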